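# Put three miniature globes back on their own stands

## Robot

A 7-joint arm with a two-finger parallel gripper is mounted at the origin on the work surface. World frame = base frame: x ahead of the robot, y to its left, z up, the work surface at z = 0. Lengths are in m, angles in rad, forces in N, time in s.
With the tool pointing down it reaches from about 0.4 to 0.85 m from the base axis. Payload 4.5 kg.
Tool frame: the origin (TCP) lies midway between the tips of the shut fingers; the grasp point (between the pads) lies 19 mm behind it; z points along the fingers, y is the line along which they close (so a half turn about z gives the same grasp; the last joint's range is limited). The gripper opens to 85 mm and grips with 20 to 120 N. Pads are 22 mm wide; open, the fingers measure 114 mm over their backs; the gripper's body (76 mm by 85 mm) begins 54 mm behind the grasp point. The pads swing forward as they close: fully open they stand 13 mm farther back than shut.
Start: joints at [0.034, 0.689, -0.195, 1.565, 0.157, 0.902, -0.215], TCP at [0.625, 0, 0.231] pointing down, gripper open.
Joint ranges: [-3.01, 3.01], [-0.46, 2.08], [-1.47, 1.51], [0.13, 2.56], [-1, 4.14], [0.04, 2.09], [-2.66, 2.66]. Speed limits (rad/s): [2.57, 2.57, 3.14, 3.14, 3.14, 3.14, 3.14].

## Interface

Orientations are given as [roll, pitch, yaw] about the fixed x, y, z axes, in that order (R = Rz(yaw) Ry(pitch) Rx(roll)).
In Python, from workcell import env, camera, hand_in, finder gives the robot as it stands.
- The arm moves only by the tool play_rows, never from a script. Its argument "deltas" is a list of rows, each an object of numbers: "x", "y", "z": the shift along the tool's x, y, z as a fraction of full scale; "rx", "ry", "rz": the turn, a rotation vector about the tool's x, y, z as a fraction of full scale. In form: [{"x": .., "y": .., "z": .., "rx": .., "ry": .., "rz": ..}, ...]. A call has 1 to 8 rows; each row is the pose to reach, as a shift and turn from the pose commanded when the call began, along the tool's axes at that moment; what a row does not reach only later rows make up. Full scale, the value 1, is 0.6 m for a shift and 30 degrees for a turn. A row lasts 1/10 s, in which the tool goes at most 50 mm and 8.59 degrees, less where a joint would pass 70% of its speed; a pose out of reach is approached as far as the arm can. A call with a number of a shift or a turn outside -1 to 1 is refused whole. A call with a gripper value outside its range is refused whole. "jaw" is the closure, from -1 (fully open) to 1 (shut), set as the call begins (left out, the last holds). The fingers move at their own pace and stop on an object; "grip_force" is the grip in N (left out, the last holds). Time passes only in rows, so rows that repeat a pose let the fingers close. It gives the time, the measured TCP pose, the force, the opening and the grip force at its end, in the units of the state.
- env.read_state(): the state, without advancing time (a new reading comes with each control period).
- camera(name): name is "scene" or "side" or "wrist"; returns a dict with "color" (384x512x3 uint8, blue, green, red), "z_map" (384x512 float32, m along the optical axis (not along the pixel's ray), 0 where there is no reading), "fx", "fy", "cx", "cy" (pixels), "R" (3x3) and "t" (3): a world point X has camera coordinates R X + t; the wrist camera has in their place "mount" (4x4, takes a point from camera to tool coordinates, whose origin is the TCP and whose axes are the flange's). Camera axes: x right, y down, z forward; pixel columns grow to the right and rows downward; lengths in m; the calibration is good to about 2 mm. A picture is of the moment at which its call begins: read the wrist's pose just before it.
- hand_in(): hands the job in; it is judged then, once.
Trained networks look in a picture, given as the dict that the camera call returned (one of the last four; its "shot" number tells which), for a name from the list of things; names that differ only in an ending like _2 or _b are one class to them, and where a whole thing is asked for, a point or a joint stands for the part that bears it (a point fixed in the world has none). Each returns a list of dicts, best first, with "conf" (0 to 1); they miss things now and then, are a little off and sometimes report something else, mostly with a low value. They report only what shows in the picture. A call takes as long as a camera call. They do not tell look-alikes from the thing itself.
- finder.find_in(name, picture): "location" ([x, y, z] in m, in the coordinates of the camera as it stood for that picture, good to about 4 mm: the middle of the surface that is visible of it).
- finder.trace(name, picture): "region" (384x512 bool, what is visible of it).
The state is a dict: "time": time; "qpos": joint angles; "qvel": joint speeds; "joint_torque": joint torques, N m; "ee_pos": TCP position; "eef_rot": TCP orientation; "ft_force": force on the tool from outside, world axes, zero at the start; "torque": the same for the moment, N m; "finger_gap": finger opening in m; "grip_force": force on a finger pad.
Only numpy, scipy, OpenCV 4.12 (cv2) and the standard library are available. Lean on these libraries where they do the work, as an engineer would, in place of code of your own. Each camera call takes 0.05 s, during which the arm holds its last target. There are 200 camera calls.

## Task

After cleaning, the three miniature globe balls were each set back on another globe's stand. Put every ball on the turned stand of its own size (smallest ball on the smallest, lowest stand, middle on the middle, largest ball on the largest, tallest stand), using the empty cork ring to rest a ball on meanwhile, because a ball must never touch the bench, where it would roll. Leave the stands standing where they are, do not disturb the jars or the tape, and leave all three balls settled in their cups and let go.

Things in the scene. Friction and masses are not known exactly. Their poses are not given: they have to be found in the camera images.
- globe_small: the smallest of three miniature globe balls, 48 mm in diameter (they are 48, 58 and 68 mm), ivory paper over plaster with fine brown gore lines, no pins standing out, rigid, 45 to 175 g, free to roll; at the start it rests on the stand of another globe. Origin at the ball's centre; its axes turn with the ball and do not matter.
- globe_middle: the middle-sized of three miniature globe balls, 58 mm in diameter (they are 48, 58 and 68 mm), ivory paper over plaster with fine brown gore lines, no pins standing out, rigid, 45 to 175 g, free to roll; at the start it rests on the stand of another globe. Origin at the ball's centre; its axes turn with the ball and do not matter.
- globe_large: the largest of three miniature globe balls, 68 mm in diameter (they are 48, 58 and 68 mm), ivory paper over plaster with fine brown gore lines, no pins standing out, rigid, 45 to 175 g, free to roll; at the start it rests on the stand of another globe. Origin at the ball's centre; its axes turn with the ball and do not matter.
- stand_small: the smallest and lowest of three dark turned-wood stands, loose: round foot 66 mm across (the three: 66, 82, 98), slim stem, on top an open cup ring, rim 56 mm above the bench, 27 mm outside, 20 mm inside, 8 mm deep, in which any ball rests. Its own ball, globe_small, has its centre 77 mm above the bench. Origin: centre of the foot's underside, z up.
- stand_middle: the middle-sized of three dark turned-wood stands, loose: round foot 82 mm across (the three: 66, 82, 98), slim stem, on top an open cup ring, rim 70 mm above the bench, 33 mm outside, 26 mm inside, 8 mm deep, in which any ball rests. Its own ball, globe_middle, has its centre 95 mm above the bench. Origin: centre of the foot's underside, z up.
- stand_large: the largest and tallest of three dark turned-wood stands, loose: round foot 98 mm across (the three: 66, 82, 98), slim stem, on top an open cup ring, rim 84 mm above the bench, 39 mm outside, 32 mm inside, 8 mm deep, in which any ball rests. Its own ball, globe_large, has its centre 113 mm above the bench. Origin: centre of the foot's underside, z up.
- cork_ring: thick ring of cork lying loose and empty on the bench, 64 mm outside diameter, 28 mm high, with a round hole 22 mm across; any of the balls rests safely on the hole's upper edge (ball centre then 48, 54 or 60 mm above the bench for the small, middle and large ball). Origin at the centre of its underside, z up.
- jar_a: bystander: small closed pigment jar, brown with a teal cap, 38 mm in diameter, 72 mm high. Origin at the centre of its underside.
- jar_b: bystander: small closed pigment jar, brown with a teal cap, 38 mm in diameter, 72 mm high. Origin at the centre of its underside.
- tape_roll: bystander: roll of masking tape lying flat, 92 mm outside diameter, 76 mm inside, 24 mm high. Origin at the centre of its underside.
There are look-alikes about, which are no part of the job. What is shaped like the globe_small but red or yellow is not meant. What is shaped like the globe_middle but blue or orange is not meant.

How it is judged:
At the end, for the whole second after the job is handed in: Each globe ball lies still and released in the cup of the stand of its own size: ball centre within 8 mm of the stand's axis and within 6 mm of its seated height, all three stands upright (within 0.1 rad) (horizontal distance between globe_small and stand_small below 0.008 m and z of globe_small in the frame of stand_small between 0.0712 and 0.0832 m and angle between each of stand_small, stand_middle, stand_large's own z axis and vertical below 0.1 rad and linear speed of each of globe_small, globe_middle, globe_large below 0.02 m/s and angular speed of each of globe_small, globe_middle, globe_large below 0.6 rad/s and horizontal distance between globe_middle and stand_middle below 0.008 m and z of globe_middle in the frame of stand_middle between 0.0892 and 0.1012 m and horizontal distance between globe_large and stand_large below 0.008 m and z of globe_large in the frame of stand_large between 0.1073 and 0.1193 m); the robot touches nothing.
It fails at once if a globe ball comes down to the bench (less than 8 mm of air under it) (height (world z) of globe_small below 0.032 m or height (world z) of globe_middle below 0.037 m or height (world z) of globe_large below 0.042 m).
It fails at once if a stand is shifted by more than 30 mm or knocked over (distance of any of stand_small, stand_middle, stand_large from where it was at the start of the episode above 0.03 m or angle between any of stand_small, stand_middle, stand_large's own z axis and vertical above 0.35 rad).
It fails at once if a jar or the tape roll is shifted by more than 30 mm or knocked over (distance of any of jar_a, jar_b, tape_roll from where it was at the start of the episode above 0.03 m or angle between any of jar_a, jar_b, tape_roll's own z axis and vertical above 0.35 rad).
It also fails if it takes over 123 s, if anything falls off the work surface, if the arm or the gripper's body presses on something with over 40 N, if the wrist force passes 120 N, or if a joint passes its speed limit or range.

## Working session

There is one attempt and no reset: what is moved stays moved. The work goes in short steps, Python scripts to look and compute and a tool call to move; the robot and the scene stay as the last step left them, time stands still between calls to the robot, and variables do not carry over. Pictures are saved under pics/ and viewed, at most 14 in all, crops included, and the job is handed in when it is done.

Besides the shell and the picture viewer there is one more tool, called after "Emit:" by a JSON object that holds its "fn" and its "kwargs", one argument or row to a line. play_rows: Moves the arm, as the interface text tells. Its arguments: {"type":"object","properties":{"deltas":{"type":"array"},"jaw":{"type":"number"},"grip_force":{"type":"number"}},"required":["deltas"]}

```bash
mkdir -p pics; cat > h.py <<'E'
import numpy as np, cv2
from workcell import env, camera, hand_in, finder
from scipy.spatial.transform import Rotation as Ro
def cloud(p):
    z=p["z_map"]; v,u=np.mgrid[:384,:512]
    c=np.stack([(u-p["cx"])*z/p["fx"],(v-p["cy"])*z/p["fy"],z],-1)
    return c
def world(p,c): return (c-np.array(p["t"]))@np.array(p["R"])
E
python3 - <<'E'
from h import *
s=env.read_state(); print(s)
a=camera("scene"); b=camera("side")
cv2.imwrite("pics/a.png",np.hstack([a["color"]]) ); cv2.imwrite("pics/b.png",b["color"])
for p in (a,b):
  print(np.round(-np.array(p["R"]).T@np.array(p["t"]),3))
  for n in ["globe_small","globe_middle","globe_large","stand_small","stand_middle","stand_large","cork_ring","jar_a","tape_roll"]:
    for r in finder.find_in(n,p)[:4]:
      c=np.array(r["location"]); uv=(c[0]*p["fx"]/c[2]+p["cx"],c[1]*p["fy"]/c[2]+p["cy"])
      print(n,round(r["conf"],2),np.round(world(p,c),3),np.round(uv))
E
```

```text
{'time': 0.0, 'qpos': array([ 0.03379727,  0.69002174, -0.19453757,  1.56636426,  0.15725904,
        0.90250495, -0.21508014]), 'qvel': array([-0.00012302, -0.00128682,  0.00090327,  0.00074152,  0.00118486,
        0.00160288,  0.00130779]), 'joint_torque': array([ 1.13546095e-03, -5.39627159e+01, -1.26661520e+00, -1.58547074e+01,
        9.07521317e-03,  9.41080711e-03,  5.53111545e-05]), 'ee_pos': array([ 6.24331625e-01, -2.66373653e-05,  2.30455698e-01]), 'eef_rot': array([-3.13968509e+00,  8.98606078e-05,  1.57089869e+00]), 'ft_force': array([-0.09958703, -0.69826626, -0.04309375]), 'torque': array([-0.0272114 ,  0.00556222,  0.04721641]), 'grip_force': 0.0, 'finger_gap': 0.08580934470888642}
[ 1.051 -0.585  0.582]
globe_small 0.87 [ 0.594 -0.207  0.034] [227. 259.]
globe_small 0.76 [ 0.582 -0.092  0.107] [258. 206.]
globe_small 0.58 [ 0.451 -0.064  0.03 ] [230. 206.]
globe_middle 0.94 [ 0.486 -0.297  0.095] [157. 235.]
globe_middle 0.8 [ 0.368 -0.286  0.048] [136. 228.]
globe_middle 0.67 [ 0.446 -0.416  0.042] [100. 276.]
globe_large 0.59 [0.605 0.28  0.109] [353. 152.]
stand_
[... 488 characters left out ...]
13] [281. 197.]
globe_small 0.5 [ 0.581 -0.206  0.043] [303. 240.]
globe_small 0.48 [0.679 0.098 0.044] [291. 164.]
globe_middle 0.9 [ 0.422 -0.418  0.044] [280. 327.]
globe_middle 0.58 [ 0.359 -0.275  0.047] [235. 285.]
globe_large 0.77 [0.585 0.282 0.115] [245. 122.]
stand_small 0.59 [ 0.463 -0.294  0.007] [275. 286.]
stand_middle 0.86 [0.585 0.294 0.013] [245. 144.]
stand_middle 0.19 [ 0.466 -0.306  0.106] [279. 268.]
stand_large 0.82 [ 0.555 -0.091  0.017] [278. 220.]
cork_ring 0.81 [0.485 0.067 0.028] [239. 188.]
jar_a 0.87 [ 0.668 -0.279  0.052] [344. 249.]
jar_a 0.8 [0.681 0.098 0.047] [291. 164.]
jar_a 0.32 [0.486 0.069 0.03 ] [239. 187.]
tape_roll 0.9 [0.413 0.316 0.021] [198. 149.]
```

View pics/a.png

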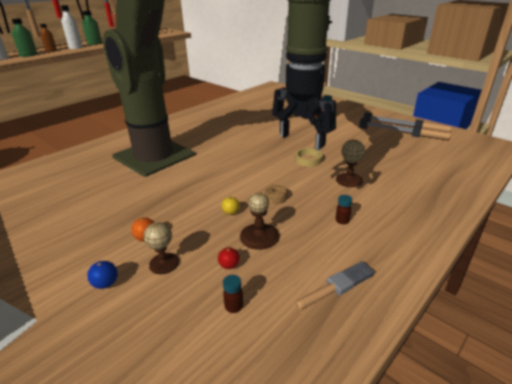

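```bash
cat >> h.py <<'E'
from scipy.optimize import least_squares
def ballfit(p,mask,r):
    c=cloud(p); m=cv2.erode(mask.astype(np.uint8),np.ones((3,3)))>0
    P=world(p,c[m&(p["z_map"]>0)])
    o=-np.array(p["R"]).T@np.array(p["t"]); med=np.median(P,0)
    x0=med+(med-o)/np.linalg.norm(med-o)*r*.6
    f=least_squares(lambda x:np.linalg.norm(P-x,axis=1)-r,x0,loss="soft_l1",f_scale=.001)
    return f.x,np.sqrt(np.mean(f.fun**2)),len(P)
R={"globe_small":.024,"globe_middle":.029,"globe_large":.034}
E
python3 - <<'E'
from h import *
for cam in ("scene","side"):
  p=camera(cam)
  for n,r in R.items():
    for t in finder.trace(n,p)[:4]:
      m=t["region"]; v,u=np.nonzero(m)
      x,e,k=ballfit(p,m,r); print(cam,n,round(t["conf"],2),np.round([u.mean(),v.mean()]),np.round(x,4),round(e,4),k)
  c=cloud(p)
  for n in ["stand_small","stand_middle","stand_large","cork_ring"]:
    t=finder.trace(n,p)
    if not t: print(n,None); continue
    m=cv2.erode(t[0]["region"].astype(np.uint8),np.ones((3,3)))>0
    P=world(p,c[m&(p["z_map"]>0)])
    P=P[(P[:,2]<.033)]
    # circle by min enclosing on low band
    for lo,hi in ((0,.012),(.02,.033)):
      Q=P[(P[:,2]>lo)&(P[:,2]<hi)]
      if len(Q)>10: 
        (cc,rr)=cv2.minEnclosingCircle(Q[:,:2].astype(np.float32)); print(cam,n,lo,len(Q),np.round(cc,4),round(rr,4))
E
```

```text
scene globe_small 0.93 [228. 259.] [ 0.5846 -0.1969  0.0226] 0.001 286
scene globe_small 0.9 [258. 203.] [ 0.566  -0.077   0.0993] 0.0012 251
scene globe_small 0.72 [230. 206.] [ 0.4407 -0.0546  0.0226] 0.0015 183
scene globe_middle 0.97 [157. 236.] [ 0.47   -0.2897  0.0813] 0.0011 483
scene globe_middle 0.96 [101. 275.] [ 0.4288 -0.4068  0.0276] 0.0011 542
scene globe_middle 0.77 [139. 228.] [ 0.3621 -0.2659  0.0274] 0.0012 214
scene globe_large 0.86 [353. 151.] [0.5898 0.3018 0.0991] 0.0015 342
scene stand_small 0 373 [ 0.474 -0.292] 0.0308
scene stand_small 0.02 34 [ 0.4727 -0.2908] 0.0082
scene stand_middle 0 175 [0.5957 0.2933] 0.0361
scene stand_middle 0.02 19 [0.5937 0.2961] 0.0074
scene stand_large 0 269 [ 0.5715 -0.0834] 0.0452
scene stand_large 0.02 40 [ 0.5696 -0.0806] 0.0116
scene cork_ring 0 38 [0.4943 0.075 ] 0.0254
scene cork_ring 0.02 177 [0.4896 0.076 ] 0.0284
side globe_small 0.55 [302. 242.] [ 0.5846 -0.1962  0.0245] 0.0016 146
side globe_small 0.48 [238. 220.] [ 0.4393 -0.054   0.025 ] 0.0021 133
side globe_small 0.46 [280. 196.] [ 0.5648 -0.0768  0.1011] 0.0017 147
side globe_middle 0.83 [280. 325.] [ 0.4284 -0.4067  0.0292] 0.0012 448
side globe_middle 0.64 [278. 268.] [ 0.4699 -0.2898  0.0828] 0.0014 344
side globe_middle 0.62 [235. 285.] [ 0.3613 -0.2658  0.0293] 0.0014 318
side globe_large 0.7 [245. 122.] [0.5891 0.3032 0.102 ] 0.0024 180
side stand_small 0 182 [ 0.4683 -0.2944] 0.0282
side stand_small 0.02 11 [ 0.468  -0.2951] 0.007
side stand_middle 0 53 [0.585  0.2956] 0.0335
side stand_middle 0.02 15 [0.5876 0.2986] 0.0089
side stand_large 0 128 [ 0.5649 -0.0796] 0.0463
side stand_large 0.02 39 [ 0.5578 -0.0838] 0.0271
side cork_ring 0 16 [0.4822 0.0728] 0.0247
side cork_ring 0.02 176 [0.484  0.0759] 0.0308
```

View pics/b.png

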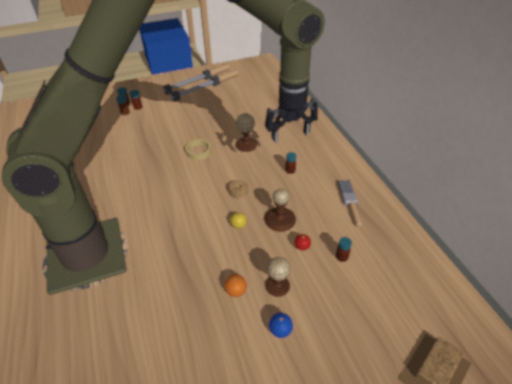

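Candidates for the small globe in the scene picture are ivory (258,203), yellow (230,206) and red (228,259). For the middle globe they are ivory (157,236), orange (139,228) and blue (101,275). The large one is only at (353,151). The ivory balls fit: small sits on the large stand, middle on the small stand, and large on the middle stand. I'll confirm in a crop and take a wrist look at the same time.

```bash
cat >> h.py <<'E'
def wcam():
    s=env.read_state(); p=camera("wrist")
    T=np.eye(4); T[:3,:3]=Ro.from_euler("xyz",s["eef_rot"]).as_matrix(); T[:3,3]=s["ee_pos"]
    M=T@np.array(p["mount"]); p["R"]=M[:3,:3].T; p["t"]=-M[:3,:3].T@M[:3,3]
    return p
def ring(p,n,zt):   # circle through the outer edge points of a flat top at height zt
    t=finder.trace(n,p)
    if not t: return None
    P=world(p,cloud(p)[t[0]["region"]&(p["z_map"]>0)]); Q=P[abs(P[:,2]-zt)<.005]
    return t[0]["conf"],len(Q),cv2.minEnclosingCircle(Q[:,:2].astype(np.float32)) if len(Q)>9 else 0
E
python3 - <<'E'
from h import *
a=cv2.imread("pics/a.png")[130:300,75:385]
cv2.imwrite("pics/c.png",cv2.resize(a,None,fx=2.5,fy=2.5,interpolation=cv2.INTER_CUBIC))
p=wcam(); cv2.imwrite("pics/w0.png",p["color"]); print(ring(p,"cork_ring",.028)); print(np.round(-p["R"].T@p["t"],3),p["R"].round(2))
for n,r in R.items():
    for t in finder.trace(n,p)[:4]:
      m=t["region"]; v,u=np.nonzero(m)
      x,e,k=ballfit(p,m,r); print(n,round(t["conf"],2),np.round([u.mean(),v.mean()]),np.round(x,4),round(e,4),k)
E
```

```text
(0.97, 2066, ((0.48614776134490967, 0.08122864365577698), 0.03152710199356079))
[0.624 0.078 0.373] [[ 1.    0.    0.  ]
 [ 0.   -0.95  0.3 ]
 [ 0.   -0.3  -0.95]]
globe_small 0.86 [226. 295.] [ 0.5852 -0.1973  0.0237] 0.0007 819
globe_small 0.65 [110. 202.] [ 0.4412 -0.0547  0.0235] 0.0007 1012
globe_small 0.62 [198. 248.] [ 0.5666 -0.0772  0.1004] 0.0005 1547
```

View pics/c.png

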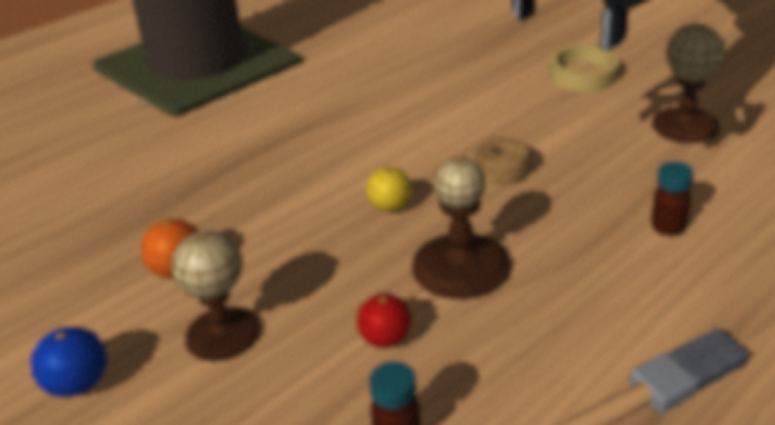

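View pics/w0.png

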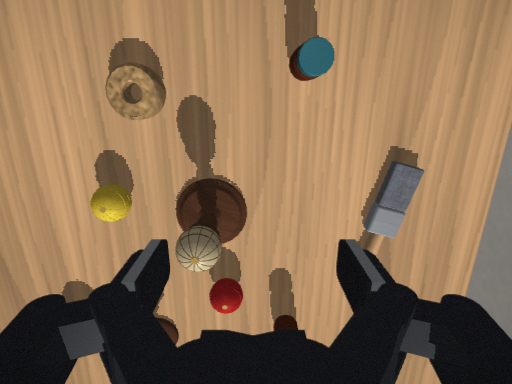

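The crop confirms three ivory gore-lined balls: small on the large stand (crop 458,182), middle on the small stand (207,262) and large on the middle stand (695,52). The red, yellow, blue and orange balls are decoys. In the wrist view the cork ring is at (136,92). I'm moving over the small ball.

Emit:
{"fn": "play_rows", "kwargs": {
  "deltas": [
    {"x":-0.064,"y":-0.049,"z":0},
    {"x":-0.1283,"y":-0.0983,"z":0.0},
    {"x":-0.1283,"y":-0.0983,"z":0.03},
    {"x":-0.1283,"y":-0.0983,"z":0.03}
  ],
  "jaw": -1,
  "grip_force": 40
}}

```text
invalid input
```

```bash
python3 - <<'E'
from h import *
p=wcam(); print(env.read_state()["ee_pos"],ring(p,"cork_ring",.028))
cv2.imwrite("pics/w1.png",p["color"])
for n,r in R.items():
    for t in finder.trace(n,p)[:4]:
      m=t["region"]; v,u=np.nonzero(m)
      x,e,k=ballfit(p,m,r); print(n,round(t["conf"],2),np.round([u.mean(),v.mean()]),np.round(x,4),round(e,4),k)
E
```

```text
[6.25039728e-01 4.35418056e-06 2.31321654e-01] (0.74, 2039, ((0.48623713850975037, 0.08140559494495392), 0.031253524124622345))
globe_small 0.92 [198. 248.] [ 0.5666 -0.0772  0.1004] 0.0006 1464
globe_small 0.72 [111. 203.] [ 0.4412 -0.0548  0.0235] 0.0006 1061
globe_small 0.62 [226. 295.] [ 0.5853 -0.1973  0.0237] 0.0007 815
```

Emit:
{"fn": "play_rows", "kwargs": {
  "deltas": [
    {"x":-0.064,"y":-0.049,"z":0,"rx":0,"ry":0,"rz":0},
    {"x":-0.1287,"y":-0.0975,"z":0,"rx":0,"ry":0,"rz":0},
    {"x":-0.1287,"y":-0.0975,"z":0.03,"rx":0,"ry":0,"rz":0},
    {"x":-0.1287,"y":-0.0975,"z":0.03,"rx":0,"ry":0,"rz":0}
  ],
  "jaw": -1,
  "grip_force": 40
}}

```text
time: 2.7
ee_pos: [0.5646, -0.0787, 0.212]
eef_rot: [-3.138, 0.0, 1.568]
ft_force: [-0.1, 0.5, 0.5]
finger_gap: 0.0853
grip_force: 0.0
```

Emit:
{"fn": "play_rows", "kwargs": {
  "deltas": [
    {"x":0,"y":0,"z":0.04,"rx":0,"ry":0,"rz":0},
    {"x":0,"y":0,"z":0.09,"rx":0,"ry":0,"rz":0},
    {"x":0,"y":0,"z":0.14,"rx":0,"ry":0,"rz":0},
    {"x":0,"y":0,"z":0.19,"rx":0,"ry":0,"rz":0},
    {"x":0,"y":0,"z":0.224,"rx":0,"ry":0,"rz":0},
    {"x":0,"y":0,"z":0.224,"rx":0,"ry":0,"rz":0},
    {"x":0,"y":0,"z":0.224,"rx":0,"ry":0,"rz":0}
  ]
}}

```text
time: 3.4
ee_pos: [0.5676, -0.0759, 0.0794]
eef_rot: [3.141, -0.001, 1.572]
ft_force: [0.8, 0.4, -0.3]
finger_gap: 0.0854
grip_force: 0.0
```

```bash
python3 - <<'E'
from h import *
p=wcam(); s=env.read_state(); print(s["ee_pos"],s["eef_rot"],s["ft_force"])
cv2.imwrite("pics/w1.png",p["color"])
for n,r in list(R.items())[:1]:
    for t in finder.trace(n,p)[:3]:
      m=t["region"]; v,u=np.nonzero(m)
      x,e,k=ballfit(p,m,r); print(n,round(t["conf"],2),np.round([u.mean(),v.mean()]),np.round(x,4),round(e,4),k)
E
```

```text
[ 0.56799698 -0.07626295  0.08004549] [ 3.13913540e+00 -5.22130791e-04  1.57196873e+00] [ 0.39404111  0.53819973 -0.01298645]
globe_small 0.96 [274. 324.] [ 0.5855 -0.1973  0.0242] 0.0006 553
globe_small 0.69 [253. 269.] [ 0.5668 -0.0771  0.1004] 0.0005 7901
globe_small 0.56 [ 74. 178.] [ 0.4413 -0.0546  0.0234] 0.0006 3926
```

View pics/w1.png

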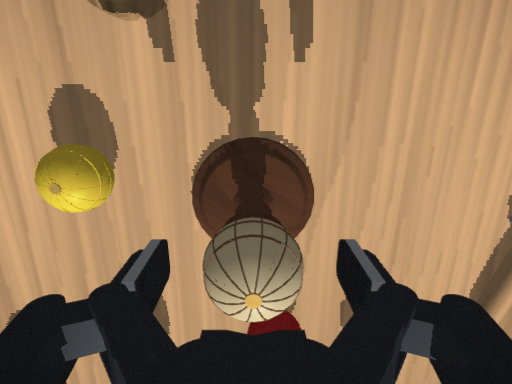

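The ivory ball at (253,269) sits centrally between the pads, so I'm closing.

Emit:
{"fn": "play_rows", "kwargs": {
  "deltas": [
    {"x":0,"y":0,"z":0,"rx":0,"ry":0,"rz":0},
    {"x":0,"y":0,"z":0,"rx":0,"ry":0,"rz":0},
    {"x":0,"y":0,"z":0,"rx":0,"ry":0,"rz":0},
    {"x":0,"y":0,"z":0,"rx":0,"ry":0,"rz":0},
    {"x":0,"y":0,"z":0,"rx":0,"ry":0,"rz":0},
    {"x":0,"y":0,"z":0,"rx":0,"ry":0,"rz":0},
    {"x":0,"y":0,"z":0,"rx":0,"ry":0,"rz":0},
    {"x":0,"y":0,"z":0,"rx":0,"ry":0,"rz":0}
  ],
  "jaw": 1,
  "grip_force": 40
}}

```text
time: 4.3
ee_pos: [0.5678, -0.0773, 0.0798]
eef_rot: [3.139, 0.0, 1.571]
ft_force: [0.9, 0.6, 5.7]
finger_gap: 0.046
grip_force: 40.6
```

Emit:
{"fn": "play_rows", "kwargs": {
  "deltas": [
    {"x":0,"y":0,"z":-0.01,"rx":0,"ry":0,"rz":0},
    {"x":0,"y":0,"z":-0.03,"rx":0,"ry":0,"rz":0},
    {"x":0,"y":0,"z":-0.06,"rx":0,"ry":0,"rz":0},
    {"x":0,"y":0,"z":-0.09,"rx":0,"ry":0,"rz":0},
    {"x":0,"y":0,"z":-0.09,"rx":0,"ry":0,"rz":0}
  ]
}}

```text
time: 4.8
ee_pos: [0.5679, -0.0773, 0.1354]
eef_rot: [3.137, 0.0, 1.571]
ft_force: [0.1, -0.8, -0.5]
finger_gap: 0.046
grip_force: 41.0
```

```bash
python3 - <<'E'
from h import *
p=wcam(); s=env.read_state(); print(s["ee_pos"],s["eef_rot"],s["ft_force"],s["finger_gap"])
cv2.imwrite("pics/w2.png",p["color"])
for n,r in list(R.items())[:1]:
    for t in finder.trace(n,p)[:3]:
      m=t["region"]; v,u=np.nonzero(m)
      x,e,k=ballfit(p,m,r); print(n,round(t["conf"],2),np.round([u.mean(),v.mean()]),np.round(x,4),round(e,4),k)
print(ring(p,"cork_ring",.028),ring(p,"stand_large",.084))
E
```

```text
[ 0.56704149 -0.07729816  0.13415738] [3.13942223e+00 1.06291638e-04 1.57062991e+00] [-0.65826652 -0.70898209 -1.30241065] 0.04645587932155493
globe_small 0.85 [252. 266.] [ 0.5668 -0.0772  0.1558] 0.0005 7819
globe_small 0.67 [279. 312.] [ 0.585  -0.1962  0.0241] 0.0003 94
globe_small 0.61 [110. 159.] [ 0.4412 -0.0547  0.0234] 0.0006 2350
(0.63, 1498, ((0.48603683710098267, 0.06941579282283783), 0.028521284461021423)) (0.65, 525, ((0.5666071176528931, -0.076600581407547), 0.019297363236546516))
```

View pics/w2.png

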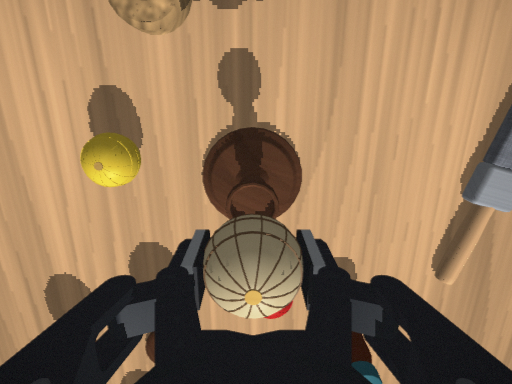

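The ball is held at (252,266) and the empty large-stand cup is visible at (253,200). Carrying it over the cork ring next.

Emit:
{"fn": "play_rows", "kwargs": {
  "deltas": [
    {"x":0.05,"y":-0.025,"z":0,"rx":0,"ry":0,"rz":0},
    {"x":0.11,"y":-0.056,"z":0,"rx":0,"ry":0,"rz":0},
    {"x":0.17,"y":-0.086,"z":0,"rx":0,"ry":0,"rz":0},
    {"x":0.23,"y":-0.117,"z":0,"rx":0,"ry":0,"rz":0},
    {"x":0.2637,"y":-0.1338,"z":0.02,"rx":0,"ry":0,"rz":0},
    {"x":0.2637,"y":-0.1338,"z":0.04,"rx":0,"ry":0,"rz":0},
    {"x":0.2637,"y":-0.1338,"z":0.07,"rx":0,"ry":0,"rz":0},
    {"x":0.2637,"y":-0.1338,"z":0.07,"rx":0,"ry":0,"rz":0}
  ]
}}

```text
time: 5.8
ee_pos: [0.4843, 0.0809, 0.0888]
eef_rot: [-3.137, 0.001, 1.572]
ft_force: [-1.4, -1.1, -1.2]
finger_gap: 0.0459
grip_force: 41.2
```

```bash
python3 - <<'E'
from h import *
p=wcam(); s=env.read_state(); print(s["ee_pos"],s["ft_force"],s["finger_gap"])
for t in finder.trace("globe_small",p)[:2]:
  x,e,k=ballfit(p,t["region"],.024); print(round(t["conf"],2),np.round(x,4),round(e,4),k)
P=world(p,cloud(p)[p["z_map"]>0]); Q=P[(abs(P[:,2]-.028)<.003)&(np.hypot(P[:,0]-.486,P[:,1]-.081)<.037)]
# known radius circle fit on all top points: outer boundary
rad=least_squares(lambda c:np.maximum(np.hypot(Q[:,0]-c[0],Q[:,1]-c[1])-.032,0)+np.maximum(.011-np.hypot(Q[:,0]-c[0],Q[:,1]-c[1]),0),[.486,.08]).x
print(len(Q),rad,Q.min(0),Q.max(0))
for c in("scene","side"):
  p=camera(c); P=world(p,cloud(p)[p["z_map"]>0]); Q=P[(abs(P[:,2]-.028)<.004)&(np.hypot(P[:,0]-.486,P[:,1]-.081)<.04)]; print(c,len(Q),Q.min(0),Q.max(0))
E
```

```text
[0.48504577 0.08080546 0.08976531] [-0.15913052 -0.30853261  0.13103142] 0.046182096924408084
0.97 [0.4835 0.0811 0.1092] 0.0005 7882
0.83 [ 0.4413 -0.0548  0.0239] 0.0005 335
2885 [0.48561944 0.08150366] [0.45625454 0.06355157 0.02500241] [0.51539413 0.11152718 0.02973575]
scene 165 [0.45735394 0.04781368 0.0240011 ] [0.51512521 0.10805814 0.03061763]
side 178 [0.45342861 0.04815647 0.0240388 ] [0.51288839 0.1112068  0.03186288]
```

Emit:
{"fn": "play_rows", "kwargs": {
  "deltas": [
    {"x":0,"y":0.0035,"z":0.03,"rx":0,"ry":0,"rz":0},
    {"x":0,"y":0.0035,"z":0.06,"rx":0,"ry":0,"rz":0},
    {"x":0,"y":0.0035,"z":0.08,"rx":0,"ry":0,"rz":0},
    {"x":0,"y":0.0035,"z":0.09,"rx":0,"ry":0,"rz":0},
    {"x":0,"y":0.0035,"z":0.096,"rx":0,"ry":0,"rz":0},
    {"x":0,"y":0.0035,"z":0.099,"rx":0,"ry":0,"rz":0},
    {"x":0,"y":0.0035,"z":0.099,"rx":0,"ry":0,"rz":0}
  ]
}}

```text
time: 6.7
ee_pos: [0.4886, 0.081, 0.0317]
eef_rot: [3.141, -0.0, 1.571]
ft_force: [0.4, -0.8, -0.3]
finger_gap: 0.0463
grip_force: 41.2
```

```bash
python3 - <<'E'
from h import *
p=wcam(); s=env.read_state(); print(s["ee_pos"],s["ft_force"],s["finger_gap"])
for t in finder.trace("globe_small",p)[:1]:
  x,e,k=ballfit(p,t["region"],.024); print(round(t["conf"],2),np.round(x,4),round(e,4),k)
P=world(p,cloud(p)[p["z_map"]>0]); Q=P[(abs(P[:,2]-.028)<.003)&(np.hypot(P[:,0]-.486,P[:,1]-.081)<.037)]
print(len(Q),Q.min(0),Q.max(0)); cv2.imwrite("pics/w3.png",p["color"])
E
```

```text
[0.48861917 0.08105669 0.03186322] [-0.53748751 -0.598849   -1.10815907] 0.04622757160011658
0.73 [0.4876 0.0811 0.0521] 0.0005 7835
2507 [0.4563625  0.08274986 0.02501716] [0.51445532 0.11258983 0.02966461]
```

View pics/w3.png

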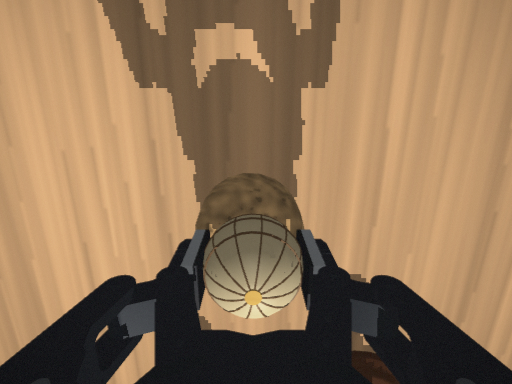

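The ball is over the cork ring at (250,205), about 3 mm above its seat. I'll lower the last bit and release.

Emit:
{"fn": "play_rows", "kwargs": {
  "deltas": [
    {"x":0,"y":-0.0025,"z":0.002,"rx":0,"ry":0,"rz":0},
    {"x":0,"y":-0.0025,"z":0.004,"rx":0,"ry":0,"rz":0},
    {"x":0,"y":-0.0025,"z":0.0045,"rx":0,"ry":0,"rz":0},
    {"x":0,"y":-0.0025,"z":0.0045,"rx":0,"ry":0,"rz":0}
  ]
}}

```text
time: 7.2
ee_pos: [0.4868, 0.081, 0.0288]
eef_rot: [3.142, -0.0, 1.571]
ft_force: [-0.5, -0.3, 0.4]
finger_gap: 0.0463
grip_force: 41.2
```

Emit:
{"fn": "play_rows", "kwargs": {
  "deltas": [
    {"x":0,"y":0,"z":0,"rx":0,"ry":0,"rz":0},
    {"x":0,"y":0,"z":0,"rx":0,"ry":0,"rz":0},
    {"x":0,"y":0,"z":0,"rx":0,"ry":0,"rz":0},
    {"x":0,"y":0,"z":0,"rx":0,"ry":0,"rz":0},
    {"x":0,"y":0,"z":0,"rx":0,"ry":0,"rz":0},
    {"x":0,"y":0,"z":0,"rx":0,"ry":0,"rz":0},
    {"x":0,"y":0,"z":0,"rx":0,"ry":0,"rz":0}
  ],
  "jaw": -1
}}

```text
time: 7.9
ee_pos: [0.4868, 0.081, 0.0288]
eef_rot: [3.142, -0.0, 1.571]
ft_force: [0.6, -0.5, -0.1]
finger_gap: 0.0855
grip_force: 0.0
```

```bash
python3 - <<'E'
from h import *
p=wcam(); s=env.read_state(); print(s["ee_pos"],s["ft_force"],s["finger_gap"])
for t in finder.trace("globe_small",p)[:1]:
  x,e,k=ballfit(p,t["region"],.024); print(round(t["conf"],2),np.round(x,4),round(e,4),k)
E
```

```text
[0.48683184 0.08101036 0.02879503] [ 1.02953891  0.37951506 -0.42277593] 0.08509988410250087
0.73 [0.4857 0.0814 0.048 ] 0.0005 7860
```

The small ball is seated in the ring. Next, rise and go over the large ball.

Emit:
{"fn": "play_rows", "kwargs": {
  "deltas": [
    {"x":0,"y":0,"z":-0.06,"rx":0,"ry":0,"rz":0},
    {"x":0,"y":0,"z":-0.14,"rx":0,"ry":0,"rz":0},
    {"x":0,"y":0,"z":-0.21,"rx":0,"ry":0,"rz":0},
    {"x":0.07,"y":0.032,"z":-0.27,"rx":0,"ry":0,"rz":0},
    {"x":0.14,"y":0.065,"z":-0.31,"rx":0,"ry":0,"rz":0},
    {"x":0.21,"y":0.097,"z":-0.31,"rx":0,"ry":0,"rz":0},
    {"x":0.25,"y":0.12,"z":-0.31,"rx":0,"ry":0,"rz":0},
    {"x":0.25,"y":0.12,"z":-0.31,"rx":0,"ry":0,"rz":0}
  ]
}}

```text
time: 8.8
ee_pos: [0.5598, 0.2378, 0.2152]
eef_rot: [3.139, -0.006, 1.577]
ft_force: [0.8, 0.0, -0.0]
finger_gap: 0.0854
grip_force: 0.0
```

```bash
cat >> h.py <<'E'
def see(n,k=2,cam=None):
    p=cam or wcam(); s=env.read_state(); print(s["ee_pos"].round(4),s["ft_force"].round(1),round(s["finger_gap"],4))
    for t in finder.trace(n,p)[:k]:
        x,e,c=ballfit(p,t["region"],R[n]); print(n,round(t["conf"],2),np.round(x,4),round(e,4),c)
    return p
E
python3 - <<'E'
from h import *
p=see("globe_large"); print(p["shot"],ring(p,"stand_middle",.07))
E
```

```text
[0.5587 0.2338 0.2146] [-0.7  0.3 -0. ] 0.0858
globe_large 0.75 [0.5906 0.3019 0.1   ] 0.0005 4681
14 (0.69, 0, 0)
```

Emit:
{"fn": "play_rows", "kwargs": {
  "deltas": [
    {"x":0.06,"y":0.026,"z":0,"rx":0,"ry":0,"rz":0},
    {"x":0.1183,"y":0.052,"z":0,"rx":0,"ry":0,"rz":0},
    {"x":0.1183,"y":0.052,"z":0.03,"rx":0,"ry":0,"rz":0},
    {"x":0.1183,"y":0.052,"z":0.05,"rx":0,"ry":0,"rz":0},
    {"x":0.1183,"y":0.052,"z":0.05,"rx":0,"ry":0,"rz":0},
    {"x":0.1183,"y":0.052,"z":0.05,"rx":0,"ry":0,"rz":0}
  ]
}}

```text
time: 9.55
ee_pos: [0.59, 0.2996, 0.1846]
eef_rot: [-3.141, 0.002, 1.568]
ft_force: [0.2, -0.1, 0.9]
finger_gap: 0.0855
grip_force: 0.0
```

```bash
python3 - <<'E'
from h import *
p=see("globe_large")
p=see("globe_large")
print(env.read_state()["eef_rot"])
E
```

```text
[0.5903 0.3003 0.1853] [ 0.9 -0.7 -1.2] 0.0854
globe_large 0.82 [0.5906 0.3019 0.1001] 0.0005 5124
[0.5906 0.3012 0.1857] [ 0.7 -0.2 -0.1] 0.0855
globe_large 0.85 [0.5906 0.302  0.1001] 0.0005 5057
[ 3.14040009e+00 -3.62316296e-04  1.56997015e+00]
```

Emit:
{"fn": "play_rows", "kwargs": {
  "deltas": [
    {"x":0,"y":0,"z":0.04,"rx":0,"ry":0,"rz":0},
    {"x":0,"y":0.0005,"z":0.08,"rx":0,"ry":0,"rz":0},
    {"x":0,"y":0.0005,"z":0.12,"rx":0,"ry":0,"rz":0},
    {"x":0,"y":0.0005,"z":0.16,"rx":0,"ry":0,"rz":0},
    {"x":0,"y":0.0005,"z":0.183,"rx":0,"ry":0,"rz":0},
    {"x":0,"y":0.0005,"z":0.183,"rx":0,"ry":0,"rz":0},
    {"x":0,"y":0.0005,"z":0.183,"rx":0,"ry":0,"rz":0}
  ]
}}

```text
time: 10.45
ee_pos: [0.5909, 0.3023, 0.0758]
eef_rot: [3.14, -0.001, 1.571]
ft_force: [-0.5, 0.7, 0.2]
finger_gap: 0.0853
grip_force: 0.0
```

Emit:
{"fn": "play_rows", "kwargs": {
  "deltas": [
    {"x":0,"y":0,"z":0,"rx":0,"ry":0,"rz":0},
    {"x":0,"y":0,"z":0,"rx":0,"ry":0,"rz":0},
    {"x":0,"y":0,"z":0,"rx":0,"ry":0,"rz":0},
    {"x":0,"y":0,"z":0,"rx":0,"ry":0,"rz":0},
    {"x":0,"y":0,"z":0,"rx":0,"ry":0,"rz":0},
    {"x":0,"y":0,"z":0,"rx":0,"ry":0,"rz":0}
  ],
  "jaw": 1,
  "grip_force": 40
}}

```text
time: 11.05
ee_pos: [0.5916, 0.3026, 0.0769]
eef_rot: [3.139, -0.002, 1.571]
ft_force: [-0.3, -0.2, 6.3]
finger_gap: 0.0666
grip_force: 43.7
```

Emit:
{"fn": "play_rows", "kwargs": {
  "deltas": [
    {"x":0,"y":0,"z":-0.01,"rx":0,"ry":0,"rz":0},
    {"x":0,"y":0,"z":-0.03,"rx":0,"ry":0,"rz":0},
    {"x":0,"y":0,"z":-0.06,"rx":0,"ry":0,"rz":0},
    {"x":0,"y":0,"z":-0.1,"rx":0,"ry":0,"rz":0},
    {"x":0,"y":0,"z":-0.1,"rx":0,"ry":0,"rz":0},
    {"x":0,"y":0,"z":-0.1,"rx":0,"ry":0,"rz":0}
  ]
}}

```text
time: 11.65
ee_pos: [0.5904, 0.302, 0.1356]
eef_rot: [3.141, -0.0, 1.571]
ft_force: [-0.7, -1.1, -2.6]
finger_gap: 0.0663
grip_force: 45.0
```

```bash
python3 - <<'E'
from h import *
p=see("globe_large"); print(ring(p,"stand_middle",.07)); cv2.imwrite("pics/w4.png",p["color"])
E
```

```text
[0.5898 0.3017 0.1346] [-0.7 -0.8 -2.5] 0.0662
globe_large 0.55 [0.5895 0.3015 0.1587] 0.0005 16234
(0.81, 282, ((0.5903434753417969, 0.30555063486099243), 0.015958305448293686))
```

View pics/w4.png

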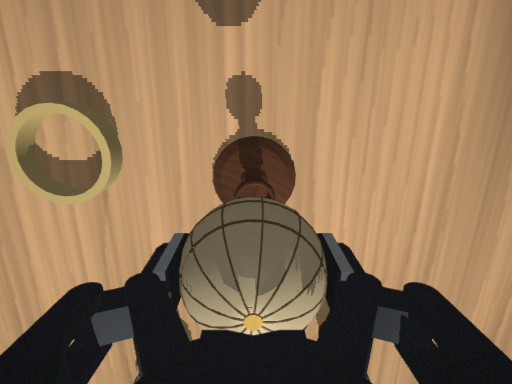

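The large ball is held at (253,265). Carrying it over the large stand.

Emit:
{"fn": "play_rows", "kwargs": {
  "deltas": [
    {"x":-0.04,"y":0,"z":-0.02,"rx":0,"ry":0,"rz":0},
    {"x":-0.11,"y":-0.01,"z":-0.02,"rx":0,"ry":0,"rz":0},
    {"x":-0.18,"y":-0.02,"z":-0.02,"rx":0,"ry":0,"rz":0},
    {"x":-0.25,"y":-0.03,"z":-0.02,"rx":0,"ry":0,"rz":0},
    {"x":-0.32,"y":-0.0393,"z":-0.02,"rx":0,"ry":0,"rz":0},
    {"x":-0.39,"y":-0.0393,"z":-0.02,"rx":0,"ry":0,"rz":0},
    {"x":-0.46,"y":-0.0393,"z":-0.02,"rx":0,"ry":0,"rz":0},
    {"x":-0.5,"y":-0.0393,"z":-0.02,"rx":0,"ry":0,"rz":0}
  ]
}}

```text
time: 12.6
ee_pos: [0.5657, -0.0032, 0.1461]
eef_rot: [-3.139, 0.003, 1.566]
ft_force: [1.6, -1.3, -1.5]
finger_gap: 0.0661
grip_force: 45.2
```

Emit:
{"fn": "play_rows", "kwargs": {
  "deltas": [
    {"x":-0.05,"y":0,"z":0,"rx":0,"ry":0,"rz":0},
    {"x":-0.1,"y":0,"z":0,"rx":0,"ry":0,"rz":0},
    {"x":-0.1317,"y":0,"z":0,"rx":0,"ry":0,"rz":0},
    {"x":-0.1317,"y":0,"z":0.02,"rx":0,"ry":0,"rz":0},
    {"x":-0.1317,"y":0,"z":0.04,"rx":0,"ry":0,"rz":0},
    {"x":-0.1317,"y":0,"z":0.04,"rx":0,"ry":0,"rz":0},
    {"x":-0.1317,"y":0,"z":0.04,"rx":0,"ry":0,"rz":0}
  ]
}}

```text
time: 13.3
ee_pos: [0.5663, -0.0751, 0.1222]
eef_rot: [-3.14, -0.001, 1.573]
ft_force: [0.1, -0.1, -1.2]
finger_gap: 0.0662
grip_force: 45.2
```

```bash
python3 - <<'E'
from h import *
p=see("globe_large"); P=world(p,cloud(p)[p["z_map"]>0])
for lo,hi in ((.002,.02),(.078,.09)):
  Q=P[(P[:,2]>lo)&(P[:,2]<hi)&(np.hypot(P[:,0]-.5667,P[:,1]+.077)<.06)]; print(lo,len(Q),Q.min(0).round(4) if len(Q) else 0,Q.max(0).round(4) if len(Q) else 0)
for c in("scene","side"): see("globe_large",1,camera(c))
E
```

```text
[ 0.5668 -0.0754  0.1227] [ 0.4  0.5 -1.7] 0.0666
globe_large 0.91 [ 0.5654 -0.0756  0.1453] 0.0005 15996
0.002 5466 [ 0.5183 -0.1024  0.0021] [ 0.6148 -0.0285  0.02  ]
0.078 228 [ 0.5527 -0.0651  0.078 ] [ 0.5819 -0.0575  0.0856]
[ 0.5671 -0.076   0.1232] [ 0.2 -0.1 -1.5] 0.0663
globe_large 0.55 [ 0.5654 -0.0758  0.1455] 0.001 447
[ 0.5671 -0.0766  0.1234] [-0.4 -0.2 -1.3] 0.0662
globe_large 0.82 [ 0.5649 -0.0761  0.1479] 0.0016 290
```

Emit:
{"fn": "play_rows", "kwargs": {
  "deltas": [
    {"x":0,"y":0.0015,"z":0.015,"rx":0,"ry":0,"rz":0},
    {"x":0,"y":0.0015,"z":0.03,"rx":0,"ry":0,"rz":0},
    {"x":0,"y":0.0015,"z":0.042,"rx":0,"ry":0,"rz":0},
    {"x":0,"y":0.0015,"z":0.049,"rx":0,"ry":0,"rz":0},
    {"x":0,"y":0.0015,"z":0.052,"rx":0,"ry":0,"rz":0},
    {"x":0,"y":0.0015,"z":0.052,"rx":0,"ry":0,"rz":0},
    {"x":0,"y":0.0015,"z":0.052,"rx":0,"ry":0,"rz":0}
  ]
}}

```text
time: 14.3
ee_pos: [0.5679, -0.077, 0.092]
eef_rot: [3.141, 0.0, 1.571]
ft_force: [0.6, -0.5, -0.8]
finger_gap: 0.0663
grip_force: 45.2
```

```bash
python3 - <<'E'
from h import *
p=see("globe_large")
E
```

```text
[ 0.5679 -0.077   0.0921] [ 0.5  0.  -1.1] 0.0662
globe_large 0.69 [ 0.5669 -0.0776  0.1151] 0.0005 15961
```

Ball is about 1.5 mm above its seat and centred. Lower slightly and release.

Emit:
{"fn": "play_rows", "kwargs": {
  "deltas": [
    {"x":0,"y":0,"z":0.0015,"rx":0,"ry":0,"rz":0},
    {"x":0,"y":0,"z":0.0025,"rx":0,"ry":0,"rz":0},
    {"x":0,"y":0,"z":0.0025,"rx":0,"ry":0,"rz":0},
    {"x":0,"y":0,"z":0.0025,"rx":0,"ry":0,"rz":0}
  ]
}}

```text
time: 14.8
ee_pos: [0.5677, -0.077, 0.0903]
eef_rot: [3.142, -0.0, 1.571]
ft_force: [-0.2, -0.7, -1.8]
finger_gap: 0.0661
grip_force: 45.2
```

Emit:
{"fn": "play_rows", "kwargs": {
  "deltas": [
    {"x":0,"y":0,"z":0,"rx":0,"ry":0,"rz":0},
    {"x":0,"y":0,"z":0,"rx":0,"ry":0,"rz":0},
    {"x":0,"y":0,"z":0,"rx":0,"ry":0,"rz":0},
    {"x":0,"y":0,"z":0,"rx":0,"ry":0,"rz":0},
    {"x":0,"y":0,"z":0,"rx":0,"ry":0,"rz":0},
    {"x":0,"y":0,"z":0,"rx":0,"ry":0,"rz":0}
  ],
  "jaw": -1
}}

```text
time: 15.4
ee_pos: [0.5677, -0.077, 0.0903]
eef_rot: [3.141, -0.0, 1.571]
ft_force: [0.5, -0.2, 0.2]
finger_gap: 0.0854
grip_force: 0.0
```

```bash
python3 - <<'E'
from h import *
p=see("globe_large")
E
```

```text
[ 0.5677 -0.077   0.0903] [ 0.2 -0.7  0.1] 0.0854
globe_large 0.56 [ 0.5667 -0.0772  0.1127] 0.0005 15992
```

Emit:
{"fn": "play_rows", "kwargs": {
  "deltas": [
    {"x":0,"y":0,"z":-0.04,"rx":0,"ry":0,"rz":0},
    {"x":0,"y":0,"z":-0.1,"rx":0,"ry":0,"rz":0},
    {"x":0,"y":0,"z":-0.16,"rx":0,"ry":0,"rz":0},
    {"x":-0.06,"y":-0.03,"z":-0.17,"rx":0,"ry":0,"rz":0},
    {"x":-0.12,"y":-0.06,"z":-0.17,"rx":0,"ry":0,"rz":0},
    {"x":-0.18,"y":-0.09,"z":-0.17,"rx":0,"ry":0,"rz":0},
    {"x":-0.24,"y":-0.12,"z":-0.17,"rx":0,"ry":0,"rz":0},
    {"x":-0.3,"y":-0.15,"z":-0.17,"rx":0,"ry":0,"rz":0}
  ]
}}

```text
time: 16.3
ee_pos: [0.4768, -0.2584, 0.1924]
eef_rot: [3.141, 0.0, 1.571]
ft_force: [0.1, -0.5, 0.3]
finger_gap: 0.0856
grip_force: 0.0
```

Emit:
{"fn": "play_rows", "kwargs": {
  "deltas": [
    {"x":-0.055,"y":-0.0128,"z":0,"rx":0,"ry":0,"rz":0},
    {"x":-0.055,"y":-0.0128,"z":0.05,"rx":0,"ry":0,"rz":0},
    {"x":-0.055,"y":-0.0128,"z":0.05,"rx":0,"ry":0,"rz":0},
    {"x":-0.055,"y":-0.0128,"z":0.05,"rx":0,"ry":0,"rz":0},
    {"x":-0.055,"y":-0.0128,"z":0.05,"rx":0,"ry":0,"rz":0}
  ]
}}

```text
time: 16.8
ee_pos: [0.4711, -0.2889, 0.1632]
eef_rot: [3.14, -0.0, 1.573]
ft_force: [0.7, -0.4, -0.1]
finger_gap: 0.0851
grip_force: 0.0
```

```bash
python3 - <<'E'
from h import *
p=see("globe_middle",3)
E
```

```text
[ 0.4712 -0.2891  0.1633] [-0. -0. -0.] 0.0855
globe_middle 0.96 [ 0.471  -0.2901  0.082 ] 0.0005 3787
globe_middle 0.77 [ 0.4295 -0.4073  0.0285] 0.0006 2086
globe_middle 0.76 [ 0.3626 -0.2663  0.0283] 0.0005 2882
```

Emit:
{"fn": "play_rows", "kwargs": {
  "deltas": [
    {"x":0,"y":0,"z":0.04,"rx":0,"ry":0,"rz":0},
    {"x":0,"y":0.0005,"z":0.08,"rx":0,"ry":0,"rz":0},
    {"x":0,"y":0.0005,"z":0.12,"rx":0,"ry":0,"rz":0},
    {"x":0,"y":0.0005,"z":0.16,"rx":0,"ry":0,"rz":0},
    {"x":0,"y":0.0005,"z":0.173,"rx":0,"ry":0,"rz":0},
    {"x":0,"y":0.0005,"z":0.173,"rx":0,"ry":0,"rz":0},
    {"x":0,"y":0.0005,"z":0.173,"rx":0,"ry":0,"rz":0}
  ]
}}

```text
time: 17.6
ee_pos: [0.4711, -0.2901, 0.0595]
eef_rot: [3.14, 0.001, 1.571]
ft_force: [-0.6, -0.9, 0.6]
finger_gap: 0.0855
grip_force: 0.0
```

Emit:
{"fn": "play_rows", "kwargs": {
  "deltas": [
    {"x":0,"y":0,"z":0,"rx":0,"ry":0,"rz":0},
    {"x":0,"y":0,"z":0,"rx":0,"ry":0,"rz":0},
    {"x":0,"y":0,"z":0,"rx":0,"ry":0,"rz":0},
    {"x":0,"y":0,"z":0,"rx":0,"ry":0,"rz":0},
    {"x":0,"y":0,"z":0,"rx":0,"ry":0,"rz":0},
    {"x":0,"y":0,"z":0,"rx":0,"ry":0,"rz":0},
    {"x":0,"y":0,"z":0,"rx":0,"ry":0,"rz":0}
  ],
  "jaw": 1,
  "grip_force": 40
}}

```text
time: 18.3
ee_pos: [0.4718, -0.2904, 0.0596]
eef_rot: [3.138, 0.001, 1.571]
ft_force: [1.2, -0.6, 7.0]
finger_gap: 0.056
grip_force: 41.9
```

Emit:
{"fn": "play_rows", "kwargs": {
  "deltas": [
    {"x":0,"y":0,"z":-0.01,"rx":0,"ry":0,"rz":0},
    {"x":0,"y":0,"z":-0.03,"rx":0,"ry":0,"rz":0},
    {"x":0,"y":0,"z":-0.07,"rx":0,"ry":0,"rz":0},
    {"x":0,"y":0,"z":-0.12,"rx":0,"ry":0,"rz":0},
    {"x":0,"y":0,"z":-0.18,"rx":0,"ry":0,"rz":0},
    {"x":0,"y":0,"z":-0.2,"rx":0,"ry":0,"rz":0},
    {"x":0,"y":0,"z":-0.2,"rx":0,"ry":0,"rz":0}
  ]
}}

```text
time: 19.0
ee_pos: [0.471, -0.2907, 0.1806]
eef_rot: [3.138, 0.002, 1.57]
ft_force: [0.4, -0.1, -1.7]
finger_gap: 0.0562
grip_force: 42.7
```

```bash
python3 - <<'E'
from h import *
p=see("globe_middle",1); print(ring(p,"stand_small",.056)); cv2.imwrite("pics/w5.png",p["color"])
P=world(p,cloud(p)[p["z_map"]>0]); Q=P[(P[:,2]>.002)&(P[:,2]<.02)&(np.hypot(P[:,0]-.471,P[:,1]+.290)<.045)]; print(Q.min(0),Q.max(0))
E
```

```text
[ 0.47   -0.2902  0.179 ] [ 0.4  0.7 -1.4] 0.0567
globe_middle 0.59 [ 0.47   -0.2903  0.2029] 0.0005 12252
(0.64, 290, ((0.47086301445961, -0.2898385524749756), 0.013393756933510303))
[ 0.43841026 -0.32209146  0.00208906] [ 0.50990152 -0.25712134  0.01548884]
```

View pics/w5.png

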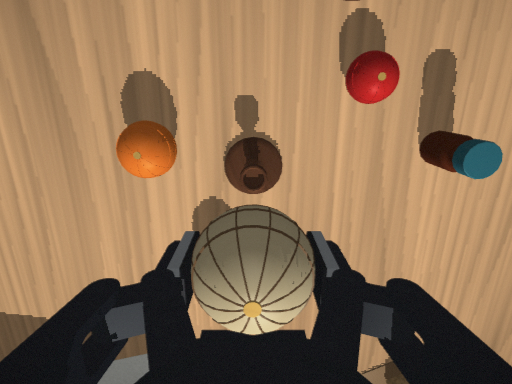

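The middle ball is held at (253,268) and the small-stand cup at (253,178) is empty. Carrying it high to the middle stand.

Emit:
{"fn": "play_rows", "kwargs": {
  "deltas": [
    {"x":0.04,"y":0,"z":-0.02,"rx":0,"ry":0,"rz":0},
    {"x":0.11,"y":0.01,"z":-0.02,"rx":0,"ry":0,"rz":0},
    {"x":0.185,"y":0.02,"z":-0.02,"rx":0,"ry":0,"rz":0},
    {"x":0.26,"y":0.035,"z":-0.02,"rx":0,"ry":0,"rz":0},
    {"x":0.335,"y":0.05,"z":-0.02,"rx":0,"ry":0,"rz":0},
    {"x":0.41,"y":0.07,"z":-0.02,"rx":0,"ry":0,"rz":0},
    {"x":0.485,"y":0.095,"z":-0.02,"rx":0,"ry":0,"rz":0},
    {"x":0.56,"y":0.12,"z":-0.02,"rx":0,"ry":0,"rz":0}
  ]
}}

```text
time: 19.95
ee_pos: [0.5414, 0.0476, 0.1888]
eef_rot: [-3.138, 0.001, 1.571]
ft_force: [1.8, -0.2, -0.6]
finger_gap: 0.0566
grip_force: 42.7
```

Emit:
{"fn": "play_rows", "kwargs": {
  "deltas": [
    {"x":0.07,"y":0.02,"z":0,"rx":0,"ry":0,"rz":0},
    {"x":0.14,"y":0.04,"z":0,"rx":0,"ry":0,"rz":0},
    {"x":0.21,"y":0.06,"z":0,"rx":0,"ry":0,"rz":0},
    {"x":0.28,"y":0.08,"z":0.0,"rx":0,"ry":0,"rz":0},
    {"x":0.34,"y":0.08,"z":0.03,"rx":0,"ry":0,"rz":0},
    {"x":0.39,"y":0.08,"z":0.06,"rx":0,"ry":0,"rz":0},
    {"x":0.4267,"y":0.08,"z":0.1,"rx":0,"ry":0,"rz":0},
    {"x":0.4267,"y":0.08,"z":0.1,"rx":0,"ry":0,"rz":0}
  ]
}}

```text
time: 20.75
ee_pos: [0.5853, 0.3059, 0.1249]
eef_rot: [-3.132, 0.001, 1.577]
ft_force: [-1.3, 0.1, -0.5]
finger_gap: 0.0567
grip_force: 42.8
```

Emit:
{"fn": "play_rows", "kwargs": {
  "deltas": [
    {"x":0,"y":0,"z":0.02,"rx":0,"ry":0,"rz":0},
    {"x":0,"y":0,"z":0.03,"rx":0,"ry":0,"rz":0},
    {"x":0,"y":0,"z":0.03,"rx":0,"ry":0,"rz":0},
    {"x":0,"y":0,"z":0.03,"rx":0,"ry":0,"rz":0}
  ]
}}

```text
time: 21.15
ee_pos: [0.5908, 0.3008, 0.1127]
eef_rot: [3.141, 0.0, 1.569]
ft_force: [0.9, -0.9, -0.0]
finger_gap: 0.0566
grip_force: 42.8
```

```bash
python3 - <<'E'
from h import *
p=see("globe_middle",1); print(ring(p,"stand_middle",.07)); 
P=world(p,cloud(p)[p["z_map"]>0]); Q=P[(P[:,2]>.003)&(P[:,2]<.02)&(np.hypot(P[:,0]-.5905,P[:,1]-.302)<.052)]; print(Q.min(0),Q.max(0))
E
```

```text
[0.591  0.3012 0.1131] [-0.2  0.3  0.6] 0.0561
globe_middle 0.91 [0.5899 0.301  0.135 ] 0.0005 12106
(0.83, 352, ((0.5906437039375305, 0.3050224781036377), 0.01586809754371643))
[0.55036551 0.27365306 0.00305521] [0.63113808 0.34288422 0.01962361]
```

Emit:
{"fn": "play_rows", "kwargs": {
  "deltas": [
    {"x":0.001,"y":0.001,"z":0.02,"rx":0,"ry":0,"rz":0},
    {"x":0.001,"y":0.001,"z":0.04,"rx":0,"ry":0,"rz":0},
    {"x":0.001,"y":0.001,"z":0.053,"rx":0,"ry":0,"rz":0},
    {"x":0.001,"y":0.001,"z":0.06,"rx":0,"ry":0,"rz":0},
    {"x":0.001,"y":0.001,"z":0.063,"rx":0,"ry":0,"rz":0},
    {"x":0.001,"y":0.001,"z":0.063,"rx":0,"ry":0,"rz":0},
    {"x":0.001,"y":0.001,"z":0.063,"rx":0,"ry":0,"rz":0}
  ]
}}

```text
time: 22.0
ee_pos: [0.5912, 0.3028, 0.075]
eef_rot: [3.141, -0.0, 1.571]
ft_force: [-0.3, -0.1, -0.5]
finger_gap: 0.0563
grip_force: 42.8
```

```bash
python3 - <<'E'
from h import *
p=see("globe_middle",1)
E
```

```text
[0.5912 0.3028 0.0751] [-0.9 -0.4 -1.1] 0.0563
globe_middle 0.6 [0.5902 0.303  0.0973] 0.0005 12231
```

Emit:
{"fn": "play_rows", "kwargs": {
  "deltas": [
    {"x":0,"y":0,"z":0.0015,"rx":0,"ry":0,"rz":0},
    {"x":0,"y":0,"z":0.0028,"rx":0,"ry":0,"rz":0},
    {"x":0,"y":0,"z":0.0028,"rx":0,"ry":0,"rz":0},
    {"x":0,"y":0,"z":0.0028,"rx":0,"ry":0,"rz":0}
  ]
}}

```text
time: 22.5
ee_pos: [0.5909, 0.3026, 0.0731]
eef_rot: [3.141, -0.0, 1.571]
ft_force: [-0.3, 0.6, -1.2]
finger_gap: 0.0563
grip_force: 42.8
```

Emit:
{"fn": "play_rows", "kwargs": {
  "deltas": [
    {"x":0,"y":0,"z":0,"rx":0,"ry":0,"rz":0},
    {"x":0,"y":0,"z":0,"rx":0,"ry":0,"rz":0},
    {"x":0,"y":0,"z":0,"rx":0,"ry":0,"rz":0},
    {"x":0,"y":0,"z":0,"rx":0,"ry":0,"rz":0},
    {"x":0,"y":0,"z":0,"rx":0,"ry":0,"rz":0},
    {"x":0,"y":0,"z":0,"rx":0,"ry":0,"rz":0},
    {"x":0,"y":0,"z":0,"rx":0,"ry":0,"rz":0}
  ],
  "jaw": -1
}}

```text
time: 23.2
ee_pos: [0.5909, 0.3026, 0.073]
eef_rot: [3.142, -0.0, 1.571]
ft_force: [-1.1, -0.6, -0.3]
finger_gap: 0.0851
grip_force: 0.0
```

```bash
python3 - <<'E'
from h import *
p=see("globe_middle",1)
E
```

```text
[0.5909 0.3026 0.073 ] [ 0.4 -0.9  0.7] 0.0856
```

Emit:
{"fn": "play_rows", "kwargs": {
  "deltas": [
    {"x":0,"y":0,"z":-0.04,"rx":0,"ry":0,"rz":0},
    {"x":0,"y":0,"z":-0.1,"rx":0,"ry":0,"rz":0},
    {"x":0,"y":0,"z":-0.16,"rx":0,"ry":0,"rz":0},
    {"x":-0.06,"y":-0.03,"z":-0.16,"rx":0,"ry":0,"rz":0},
    {"x":-0.12,"y":-0.06,"z":-0.16,"rx":0,"ry":0,"rz":0},
    {"x":-0.18,"y":-0.09,"z":-0.16,"rx":0,"ry":0,"rz":0},
    {"x":-0.25,"y":-0.12,"z":-0.16,"rx":0,"ry":0,"rz":0},
    {"x":-0.31,"y":-0.15,"z":-0.16,"rx":0,"ry":0,"rz":0}
  ]
}}

```text
time: 24.1
ee_pos: [0.5001, 0.1144, 0.1693]
eef_rot: [3.141, 0.001, 1.57]
ft_force: [0.2, -1.3, -0.4]
finger_gap: 0.0857
grip_force: 0.0
```

Emit:
{"fn": "play_rows", "kwargs": {
  "deltas": [
    {"x":-0.0587,"y":-0.0253,"z":0.02,"rx":0,"ry":0,"rz":0},
    {"x":-0.0587,"y":-0.0253,"z":0.08,"rx":0,"ry":0,"rz":0},
    {"x":-0.0587,"y":-0.0253,"z":0.08,"rx":0,"ry":0,"rz":0},
    {"x":-0.0587,"y":-0.0253,"z":0.08,"rx":0,"ry":0,"rz":0},
    {"x":-0.0587,"y":-0.0253,"z":0.08,"rx":0,"ry":0,"rz":0}
  ]
}}

```text
time: 24.6
ee_pos: [0.4869, 0.0829, 0.1221]
eef_rot: [3.139, -0.001, 1.572]
ft_force: [0.4, -0.0, -0.1]
finger_gap: 0.0853
grip_force: 0.0
```

```bash
python3 - <<'E'
from h import *
p=see("globe_small",2)
for c in("scene","side"): see("globe_middle",3,camera(c))
E
```

```text
[0.487  0.0828 0.1222] [-0.3  0.2 -0.7] 0.0851
globe_small 0.72 [0.4856 0.0814 0.048 ] 0.0005 2676
globe_small 0.72 [ 0.4413 -0.0548  0.0236] 0.0006 1382
[0.4866 0.0824 0.1221] [-0.5  0.7 -0. ] 0.0854
globe_middle 0.83 [ 0.4287 -0.4068  0.0276] 0.0011 564
globe_middle 0.66 [0.5901 0.3022 0.0935] 0.0017 203
globe_middle 0.63 [ 0.3619 -0.2661  0.0274] 0.0013 383
[0.4862 0.0819 0.1217] [ 0.5  0.9 -0.4] 0.0853
globe_middle 0.98 [ 0.4284 -0.4067  0.0291] 0.0013 402
```

Emit:
{"fn": "play_rows", "kwargs": {
  "deltas": [
    {"x":0,"y":0,"z":0.03,"rx":0,"ry":0,"rz":0},
    {"x":0,"y":0,"z":0.07,"rx":0,"ry":0,"rz":0},
    {"x":0,"y":0,"z":0.11,"rx":0,"ry":0,"rz":0},
    {"x":0,"y":0,"z":0.14,"rx":0,"ry":0,"rz":0},
    {"x":0,"y":0,"z":0.153,"rx":0,"ry":0,"rz":0},
    {"x":0,"y":0,"z":0.153,"rx":0,"ry":0,"rz":0},
    {"x":0,"y":0,"z":0.153,"rx":0,"ry":0,"rz":0}
  ]
}}

```text
time: 25.6
ee_pos: [0.4861, 0.0815, 0.0298]
eef_rot: [3.141, -0.0, 1.571]
ft_force: [0.9, -1.0, 0.8]
finger_gap: 0.0853
grip_force: 0.0
```

Emit:
{"fn": "play_rows", "kwargs": {
  "deltas": [
    {"x":0,"y":0,"z":0,"rx":0,"ry":0,"rz":0},
    {"x":0,"y":0,"z":0,"rx":0,"ry":0,"rz":0},
    {"x":0,"y":0,"z":0,"rx":0,"ry":0,"rz":0},
    {"x":0,"y":0,"z":0,"rx":0,"ry":0,"rz":0},
    {"x":0,"y":0,"z":0,"rx":0,"ry":0,"rz":0},
    {"x":0,"y":0,"z":0,"rx":0,"ry":0,"rz":0},
    {"x":0,"y":0,"z":0,"rx":0,"ry":0,"rz":0},
    {"x":0,"y":0,"z":0,"rx":0,"ry":0,"rz":0}
  ],
  "jaw": 1,
  "grip_force": 40
}}

```text
time: 26.4
ee_pos: [0.4862, 0.0814, 0.0301]
eef_rot: [3.14, -0.0, 1.571]
ft_force: [-1.1, 0.8, 6.8]
finger_gap: 0.0462
grip_force: 39.9
```

Emit:
{"fn": "play_rows", "kwargs": {
  "deltas": [
    {"x":0,"y":0,"z":-0.01,"rx":0,"ry":0,"rz":0},
    {"x":0,"y":0,"z":-0.03,"rx":0,"ry":0,"rz":0},
    {"x":0,"y":0,"z":-0.07,"rx":0,"ry":0,"rz":0},
    {"x":0,"y":0,"z":-0.12,"rx":0,"ry":0,"rz":0},
    {"x":0,"y":0,"z":-0.18,"rx":0,"ry":0,"rz":0},
    {"x":0,"y":0,"z":-0.25,"rx":0,"ry":0,"rz":0},
    {"x":0,"y":0,"z":-0.26,"rx":0,"ry":0,"rz":0},
    {"x":0,"y":0,"z":-0.26,"rx":0,"ry":0,"rz":0}
  ]
}}

```text
time: 27.2
ee_pos: [0.4864, 0.0814, 0.187]
eef_rot: [3.138, -0.001, 1.57]
ft_force: [-0.1, -0.4, -0.6]
finger_gap: 0.0461
grip_force: 41.1
```

```bash
python3 - <<'E'
from h import *
p=see("globe_small",2)
E
```

```text
[0.4855 0.0811 0.1856] [ 0.3 -0.4 -1.5] 0.0462
globe_small 0.8 [0.4854 0.0814 0.2046] 0.0005 7588
globe_small 0.44 [ 0.4414 -0.0551  0.0235] 0.0004 23
```

Emit:
{"fn": "play_rows", "kwargs": {
  "deltas": [
    {"x":-0.04,"y":0,"z":0,"rx":0,"ry":0,"rz":0},
    {"x":-0.11,"y":-0.005,"z":0,"rx":0,"ry":0,"rz":0},
    {"x":-0.18,"y":-0.01,"z":0,"rx":0,"ry":0,"rz":0},
    {"x":-0.25,"y":-0.015,"z":0,"rx":0,"ry":0,"rz":0},
    {"x":-0.32,"y":-0.02,"z":0,"rx":0,"ry":0,"rz":0},
    {"x":-0.39,"y":-0.0247,"z":0,"rx":0,"ry":0,"rz":0},
    {"x":-0.46,"y":-0.0247,"z":0,"rx":0,"ry":0,"rz":0},
    {"x":-0.52,"y":-0.0247,"z":0,"rx":0,"ry":0,"rz":0}
  ]
}}

```text
time: 28.1
ee_pos: [0.4691, -0.2328, 0.1833]
eef_rot: [-3.138, -0.001, 1.569]
ft_force: [0.8, 1.1, -1.7]
finger_gap: 0.0464
grip_force: 41.1
```

Emit:
{"fn": "play_rows", "kwargs": {
  "deltas": [
    {"x":-0.05,"y":0,"z":0.04,"rx":0,"ry":0,"rz":0},
    {"x":-0.0988,"y":0,"z":0.08,"rx":0,"ry":0,"rz":0},
    {"x":-0.0988,"y":0,"z":0.12,"rx":0,"ry":0,"rz":0},
    {"x":-0.0988,"y":0,"z":0.14,"rx":0,"ry":0,"rz":0},
    {"x":-0.0988,"y":0,"z":0.14,"rx":0,"ry":0,"rz":0},
    {"x":-0.0988,"y":0,"z":0.14,"rx":0,"ry":0,"rz":0},
    {"x":-0.0988,"y":0,"z":0.14,"rx":0,"ry":0,"rz":0}
  ]
}}

```text
time: 28.8
ee_pos: [0.4718, -0.2893, 0.1021]
eef_rot: [3.14, 0.0, 1.572]
ft_force: [-0.5, 0.0, -0.2]
finger_gap: 0.0463
grip_force: 41.1
```

```bash
python3 - <<'E'
from h import *
p=see("globe_small",1)
P=world(p,cloud(p)[p["z_map"]>0]); Q=P[(P[:,2]>.003)&(P[:,2]<.02)&(np.hypot(P[:,0]-.471,P[:,1]+.290)<.04)]; print(Q.min(0),Q.max(0))
E
```

```text
[ 0.4718 -0.2895  0.1023] [-0.3  0.1 -1.1] 0.0462
globe_small 0.85 [ 0.5855 -0.1971  0.0233] 0.0006 4058
[ 0.43845755 -0.31493366  0.00305104] [ 0.50347966 -0.25709932  0.01592644]
```

Emit:
{"fn": "play_rows", "kwargs": {
  "deltas": [
    {"x":0,"y":0,"z":0.02,"rx":0,"ry":0,"rz":0},
    {"x":0,"y":0,"z":0.04,"rx":0,"ry":0,"rz":0},
    {"x":0,"y":0,"z":0.055,"rx":0,"ry":0,"rz":0},
    {"x":0,"y":0,"z":0.064,"rx":0,"ry":0,"rz":0},
    {"x":0,"y":0,"z":0.068,"rx":0,"ry":0,"rz":0},
    {"x":0,"y":0,"z":0.068,"rx":0,"ry":0,"rz":0},
    {"x":0,"y":0,"z":0.068,"rx":0,"ry":0,"rz":0}
  ]
}}

```text
time: 29.6
ee_pos: [0.4711, -0.2899, 0.0605]
eef_rot: [3.141, 0.0, 1.571]
ft_force: [-0.2, -0.8, -0.4]
finger_gap: 0.0461
grip_force: 41.1
```

```bash
python3 - <<'E'
from h import *
p=see("globe_small",4)
E
```

```text
[ 0.4712 -0.29    0.0606] [-0.5 -0.2 -0.3] 0.0458
globe_small 0.61 [ 0.5855 -0.197   0.0233] 0.0006 6875
```

Emit:
{"fn": "play_rows", "kwargs": {
  "deltas": [
    {"x":0,"y":0,"z":0.0015,"rx":0,"ry":0,"rz":0},
    {"x":0,"y":0,"z":0.0035,"rx":0,"ry":0,"rz":0},
    {"x":0,"y":0,"z":0.0035,"rx":0,"ry":0,"rz":0},
    {"x":0,"y":0,"z":0.0035,"rx":0,"ry":0,"rz":0}
  ]
}}

```text
time: 30.1
ee_pos: [0.4711, -0.2902, 0.0591]
eef_rot: [3.141, 0.001, 1.571]
ft_force: [-1.0, 0.7, 5.8]
finger_gap: 0.0461
grip_force: 41.6
```

```bash
python3 - <<'E'
from h import *
p=wcam(); print(env.read_state()["ee_pos"],env.read_state()["ft_force"]); P=world(p,cloud(p)); m=(p["z_map"]>0)&(np.linalg.norm(P-[.471,-.29,.079],axis=-1)<.027)
c=ballfit(p,m,.024); print(c)
E
```

```text
[ 0.47112508 -0.29011064  0.05908882] [-0.7288488  -0.77923292  6.52164315]
(array([ 0.47021514, -0.2900794 ,  0.07677675]), np.float64(0.0006058005200901094), 7758)
```

Seated, with light contact (6 N). Release and rise.

Emit:
{"fn": "play_rows", "kwargs": {
  "deltas": [
    {"x":0,"y":0,"z":0,"rx":0,"ry":0,"rz":0},
    {"x":0,"y":0,"z":0,"rx":0,"ry":0,"rz":0},
    {"x":0,"y":0,"z":0,"rx":0,"ry":0,"rz":0},
    {"x":0,"y":0,"z":0,"rx":0,"ry":0,"rz":0},
    {"x":0,"y":0,"z":0,"rx":0,"ry":0,"rz":0},
    {"x":0,"y":0,"z":0,"rx":0,"ry":0,"rz":0},
    {"x":0,"y":0,"z":0,"rx":0,"ry":0,"rz":0}
  ],
  "jaw": -1
}}

```text
time: 30.85
ee_pos: [0.4709, -0.2899, 0.0583]
eef_rot: [3.142, -0.0, 1.571]
ft_force: [0.3, -0.6, 0.4]
finger_gap: 0.0853
grip_force: 0.0
```

Emit:
{"fn": "play_rows", "kwargs": {
  "deltas": [
    {"x":0,"y":0,"z":-0.04,"rx":0,"ry":0,"rz":0},
    {"x":0,"y":0,"z":-0.1,"rx":0,"ry":0,"rz":0},
    {"x":0,"y":0,"z":-0.16,"rx":0,"ry":0,"rz":0},
    {"x":0,"y":0,"z":-0.22,"rx":0,"ry":0,"rz":0},
    {"x":0,"y":0,"z":-0.27,"rx":0,"ry":0,"rz":0},
    {"x":0,"y":0,"z":-0.27,"rx":0,"ry":0,"rz":0},
    {"x":0,"y":0,"z":-0.27,"rx":0,"ry":0,"rz":0}
  ]
}}

```text
time: 31.55
ee_pos: [0.4709, -0.2901, 0.2207]
eef_rot: [3.141, 0.001, 1.571]
ft_force: [0.3, 0.1, 0.5]
finger_gap: 0.0853
grip_force: 0.0
```

```bash
python3 - <<'E'
from h import *
see("globe_small",3)
for c in("scene","side"):
  p=camera(c)
  for n in R: see(n,3,p)
  if c=="scene": cv2.imwrite("pics/f.png",p["color"])
E
```

```text
[ 0.4702 -0.2897  0.2197] [ 0.  -1.1 -0.2] 0.0854
globe_small 0.78 [ 0.5854 -0.1973  0.0233] 0.0006 1494
globe_small 0.62 [ 0.471  -0.2901  0.0766] 0.0005 1561
[ 0.47   -0.2895  0.219 ] [ 0.3 -0.3  0.1] 0.0853
globe_small 0.93 [ 0.5846 -0.1969  0.0228] 0.001 314
globe_small 0.91 [ 0.4703 -0.29    0.0758] 0.0011 324
globe_small 0.54 [ 0.4404 -0.0547  0.0226] 0.0013 187
[ 0.47   -0.2895  0.219 ] [ 0.5 -0.7  1.3] 0.0853
globe_middle 0.88 [0.5898 0.3021 0.0937] 0.0016 243
globe_middle 0.86 [ 0.4286 -0.4069  0.0276] 0.0011 583
globe_middle 0.66 [ 0.3617 -0.2661  0.0275] 0.0013 296
[ 0.4702 -0.2895  0.2191] [-0.   0.1  0. ] 0.0855
globe_large 0.76 [ 0.5658 -0.077   0.1118] 0.0011 561
[ 0.4705 -0.2896  0.2194] [-0.4  0.4 -0.5] 0.0853
globe_small 0.77 [ 0.4697 -0.2896  0.0775] 0.0014 227
globe_small 0.76 [ 0.584  -0.1967  0.0242] 0.0017 166
globe_small 0.66 [ 0.4403 -0.0543  0.0246] 0.0019 144
[ 0.4706 -0.2897  0.2196] [-0.4  0.6 -1.1] 0.0853
globe_middle 0.97 [ 0.3613 -0.2655  0.0293] 0.0015 303
globe_middle 0.59 [ 0.4283 -0.4064  0.0291] 0.0013 392
[ 0.4707 -0.2897  0.2198] [ 0.2 -0.4  0.3] 0.0856
```

View pics/f.png

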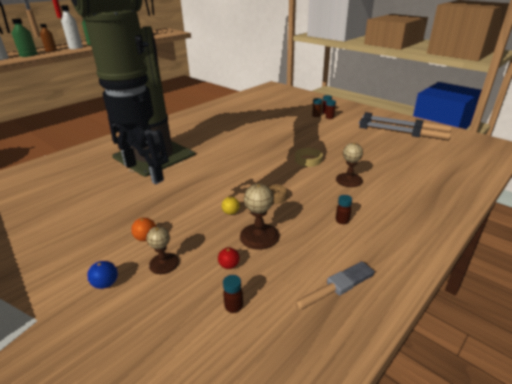

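All three ivory balls sit on their own stands: small at (158,238), large at (259,199) and middle at (352,153). The gripper is clear of everything.

```bash
python3 -c "
from h import *
print(hand_in())"
```

```text
the job is handed in; nothing more can be done
None
```

I placed all three globe balls on the stands of their own size, let go of them, and handed the job in at about 32 s of the 123 s limit; the hand-in gave no verdict back.

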